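Put the dried row away in reverse order

TASK

The bottle, the jar, the tumbler and the mortar have dried in the steel drainer by the sink. Move them into the empty wooden rack in reverse order, one to a bay: the thing at the left end of the drainer goes to the right end of the wooden rack, and so on down the row. Keep them upright, and leave each standing near the middle of its bay.

Things in the scene. Friction and masses are not known exactly. Their poses are not given: they have to be found in the camera images.
- bottle_mid (a point): Small green glass bottle with a white twist cap (closed, leave it on), 160 mm tall, 0.3 kg. Its origin is half-way up on its axis; z points up its axis; round, so its yaw means nothing. Body 56 mm across up to 85 mm above its foot; neck 31 mm across from 112 to 136 mm, cap 33 mm across from 136 to 160 mm: grip it there, 58 mm above its middle.
- jar_mid (a point): Squat, greyish, filled glass jar with a flat steel lid as wide as the jar, 75 mm tall, 60 mm across, 0.2 kg. Its origin is half-way up on its axis; z points up its axis; round, so its yaw means nothing. 
- tumbler_mid (a point): Open drinking tumbler of plain steel, 90 mm tall, straight sides 61 mm across, wall 3 mm, 0.13 kg; best gripped about 15 mm above its middle. Its origin is half-way up on its axis; z points up its axis; round, so its yaw means nothing. 
- mortar_mid (a point): Open wooden garlic mortar (without pestle), the shortest of the four, thick-walled (7 mm), 65 mm tall, straight sides 62 mm across, with two dark bands, 0.2 kg. Its origin is half-way up on its axis; z points up its axis; round, so its yaw means nothing. 
- bottle_mat: A fixed flat mat 4 mm thick in the bay of the drainer where the bottle stands at the start (it stays there and marks that bay): a square pale tile, 78 mm wide. Origin at the centre of its underside.
- jar_mat: A fixed flat mat 4 mm thick in the bay of the drainer where the jar stands at the start (it stays there and marks that bay): a round cork disc, 78 mm across. Origin at the centre of its underside.
- tumbler_mat: A fixed flat mat 4 mm thick in the bay of the drainer where the tumbler stands at the start (it stays there and marks that bay): a dark rubber cross-shaped (square with notched corners) mat, 78 mm wide. Origin at the centre of its underside.
- mortar_mat: A fixed flat mat 4 mm thick in the bay of the drainer where the mortar stands at the start (it stays there and marks that bay): a plain wooden square, 78 by 75 mm. Origin at the centre of its underside.
- drainer: Steel draining rack, holds the row at the start. 372 (y) x 96 (x) mm, fixed; four bays in a row at y = +135, +45, -45, -135 mm, x = 0 of its frame, each 84 x 84 mm inside; ribs between and around them 6 mm thick, tops 14 mm above the counter; floor 6 mm above it. Origin: centre of underside; y points to the robot's left (yaw within 0.1 rad). On the 4 mm mats things stand 10 mm above the counter.
- tray: Empty wooden rack, nearly parallel to the drainer, on its near or far side. 372 (y) x 96 (x) mm, fixed; four bays in a row at y = +135, +45, -45, -135 mm, x = 0 of its frame, each 84 x 84 mm inside; ribs between and around them 6 mm thick, tops 14 mm above the counter; floor 6 mm above it. Origin: centre of underside; y points to the robot's left (yaw within 0.1 rad). 
There are look-alikes about, which are no part of the job. What is meant by the part that bears mortar_mid is not orange, and is the larger of those in its own colour.

How it is judged:
At the end, for the whole second after the job is handed in: All four stand upright (within 0.1 rad), at rest, on the wooden rack's floor (height within 5 mm), each axis within 15 mm in x and y of the centre of the bay mirroring its starting bay: start y = +135, +45, -45, -135 mm in the drainer's frame, end y = -135, -45, +45, +135 in the wooden rack's (((y of bottle_mat in the frame of drainer between 0.115 and 0.155 m and y of bottle_mid in the frame of tray between -0.15 and -0.12 m) or (y of bottle_mat in the frame of drainer between 0.025 and 0.065 m and y of bottle_mid in the frame of tray between -0.06 and -0.03 m) or (y of bottle_mat in the frame of drainer between -0.065 and -0.025 m and y of bottle_mid in the frame of tray between 0.03 and 0.06 m) or (y of bottle_mat in the frame of drainer between -0.155 and -0.115 m and y of bottle_mid in the frame of tray between 0.12 and 0.15 m)) and x of bottle_mid in the frame of tray between -0.015 and 0.015 m and z of bottle_mid in the frame of tray between 0.081 and 0.091 m and angle between each of bottle_mid, jar_mid, tumbler_mid, mortar_mid's own z axis and vertical below 0.1 rad and linear speed of each of bottle, jar, tumbler, mortar below 0.02 m/s and ((y of jar_mat in the frame of drainer between 0.115 and 0.155 m and y of jar_mid in the frame of tray between -0.15 and -0.12 m) or (y of jar_mat in the frame of drainer between 0.025 and 0.065 m and y of jar_mid in the frame of tray between -0.06 and -0.03 m) or (y of jar_mat in the frame of drainer between -0.065 and -0.025 m and y of jar_mid in the frame of tray between 0.03 and 0.06 m) or (y of jar_mat in the frame of drainer between -0.155 and -0.115 m and y of jar_mid in the frame of tray between 0.12 and 0.15 m)) and x of jar_mid in the frame of tray between -0.015 and 0.015 m and z of jar_mid in the frame of tray between 0.0385 and 0.0485 m and ((y of tumbler_mat in the frame of drainer between 0.115 and 0.155 m and y of tumbler_mid in the frame of tray between -0.15 and -0.12 m) or (y of tumbler_mat in the frame of drainer between 0.025 and 0.065 m and y of tumbler_mid in the frame of tray between -0.06 and -0.03 m) or (y of tumbler_mat in the frame of drainer between -0.065 and -0.025 m and y of tumbler_mid in the frame of tray between 0.03 and 0.06 m) or (y of tumbler_mat in the frame of drainer between -0.155 and -0.115 m and y of tumbler_mid in the frame of tray between 0.12 and 0.15 m)) and x of tumbler_mid in the frame of tray between -0.015 and 0.015 m and z of tumbler_mid in the frame of tray between 0.046 and 0.056 m and ((y of mortar_mat in the frame of drainer between 0.115 and 0.155 m and y of mortar_mid in the frame of tray between -0.15 and -0.12 m) or (y of mortar_mat in the frame of drainer between 0.025 and 0.065 m and y of mortar_mid in the frame of tray between -0.06 and -0.03 m) or (y of mortar_mat in the frame of drainer between -0.065 and -0.025 m and y of mortar_mid in the frame of tray between 0.03 and 0.06 m) or (y of mortar_mat in the frame of drainer between -0.155 and -0.115 m and y of mortar_mid in the frame of tray between 0.12 and 0.15 m)) and x of mortar_mid in the frame of tray between -0.015 and 0.015 m and z of mortar_mid in the frame of tray between 0.0335 and 0.0435 m); the robot touches nothing.
It fails at once if the bottle is tipped over (more than 40 degrees) (angle between bottle_mid's own z axis and vertical above 0.7 rad).
It fails at once if the jar is tipped over (more than 40 degrees) (angle between jar_mid's own z axis and vertical above 0.7 rad).
It fails at once if the tumbler is tipped over (more than 40 degrees) (angle between tumbler_mid's own z axis and vertical above 0.7 rad).
It fails at once if the mortar is tipped over (more than 40 degrees) (angle between mortar_mid's own z axis and vertical above 0.7 rad).
It also fails if it takes over 109 s, if anything falls off the work surface, if the arm or the gripper's body presses on something with over 40 N, if the wrist force passes 120 N, or if a joint passes its speed limit or range.

ROBOT

A 7-joint arm with a two-finger parallel gripper is mounted at the origin on the work surface. World frame = base frame: x ahead of the robot, y to its left, z up, the work surface at z = 0. Lengths are in m, angles in rad, forces in N, time in s.
With the tool pointing down it reaches from about 0.425 to 0.925 m from the base axis. Payload 6.8 kg.
Tool frame: the origin (TCP) lies at the very end of the fingers, on their centre line; the grasp point (between the pads) lies 19 mm behind it (bot.grasp_offset is the distance from the TCP to the grasp point, in m); z points along the fingers, y is the direction in which the jaws open and shut (so a half turn about z gives the same grasp; the last joint's range is limited). The gripper opens to 85 mm and grips with 20 to 120 N. Pads are 22 mm wide; open, the fingers measure 114 mm over their backs; the gripper's body (76 mm by 85 mm) begins 54 mm behind the grasp point. The pads swing forward as they close: fully open they stand 13 mm farther back than shut.
Start: joints at [-1.308, 0.477, 0.022, 1.555, -0.011, 1.109, -0.083], TCP at [0.245, 0.629, 0.231] pointing down, gripper open.
Joint ranges: [-2.96, 2.96], [-0.34, 2.1], [-1.41, 1.46], [0.24, 2.44], [-1.37, 4.51], [0.17, 1.92], [-2.96, 2.96]. Speed limits (rad/s): [2.39, 2.39, 3.14, 3.14, 3.14, 3.14, 3.14].

INTERFACE

Orientations are given as a unit quaternion [w, x, y, z].
In Python, from station import monitor, cams, bot, finder gives the robot as it stands.
- The arm moves only by the tool jog_arm, never from a script. Its argument "plan" is a list of rows, each an object of numbers: "x", "y", "z": the shift along the tool's x, y, z as a fraction of full scale; "wx", "wy", "wz": the turn, a rotation vector about the tool's x, y, z as a fraction of full scale. A call has 1 to 12 rows; each row is the pose to reach, as a shift and turn from the pose measured when the call began, along the tool's axes at that moment, turning the shorter way round; what a row does not reach only later rows make up. Full scale, the value 1, is 20 cm for a shift and 180 degrees for a turn. A row lasts 1/12 s, in which the tool goes at most 41.7 mm and 7.16 degrees, less where a joint would pass 70% of its speed; a pose out of reach is approached as far as the arm can. A call with a number of a shift or a turn outside -1 to 1 is refused whole. A call with a gripper value outside its range is refused whole. "hand" is the opening, from -1 (shut) to 1 (fully open), set as the call begins (left out, the last holds). The fingers move at their own pace and stop on an object; "grip_force" is the grip in N (left out, the last holds). Time passes only in rows, so rows that repeat a pose let the fingers close. It gives the time, the measured TCP pose, the force and the opening at its end, in the units of the state.
- monitor.get_obs(): the state, without advancing time (a new reading comes with each control period).
- cams.read_camera(name): name is "side" or "top"; returns the picture (420x560x3 uint8, red, green, blue); there is no depth.
- cams.get_calibration(name): a dict with "fx", "fy", "cx", "cy" (pixels), "distortion" ([k1, k2, p1, p2, k3] as OpenCV has them; the pictures are not rectified), "extrinsics" (4x4, takes a point from world to camera coordinates). Camera axes: x right, y down, z forward; pixel columns grow to the right and rows downward; lengths in m; the calibration is good to about 2 mm. A picture is of the moment at which its call begins. get_calibration takes no time and is no camera call.
- bot.hand_in(): hands the job in, once; it reports no verdict.
Trained networks look in the newest picture that a camera, given by its name, has taken for a name from the list of things; names that differ only in an ending like _2 or _b are one class to them, and where a whole thing is asked for, a point or a joint stands for the part that bears it (a point fixed in the world has none). Each returns a list of dicts, best first, with "confidence" (0 to 1); they miss things now and then, are a little off and sometimes report something else, mostly with a low value. They report only what shows in the picture. A call takes as long as a camera call. They do not tell look-alikes from the thing itself.
- finder.find_in(camera, target): "bbox" ([left, top, width, height] in pixels, round what is visible of it).
- finder.place_of(camera, target): "location" ([column, row] in pixels: a listed point, or the origin of a listed thing).
The state is a dict: "t": time; "q": joint angles; "joint_vel": joint speeds; "joint_torque": joint torques, N m; "eef_pos": TCP position; "tool_rot": TCP orientation; "contact_force": force on the tool from outside, world axes, zero at the start; "torque": the same for the moment, N m; "gripper_width": opening from 0.0 (shut) to 1.0 (fully open).
Only numpy, scipy, OpenCV 4.12 (cv2) and the standard library are available. Lean on these libraries where they do the work, as an engineer would, in place of code of your own. Each camera call takes 0.05 s, during which the arm holds its last target. There are 200 camera calls.

## Working session

There is one attempt and no reset: what is moved stays moved. The work goes in short steps, Python scripts to look and compute and a tool call to move; the robot and the scene stay as the last step left them, time stands still between calls to the robot, and variables do not carry over. Pictures are saved under pics/ and viewed, about 12 in all and at most 16, crops included, and the job is handed in when it is done.

Besides the shell and the picture viewer there is one more tool, called after "Emit:" as a command line: name --argument value ..., lists and objects as JSON in quotes. jog_arm: Moves the arm, as the interface text tells. Shift numbers are shares of 20 cm and turn numbers shares of 180 degrees, none past 1 either way. Its arguments: {"type":"object","properties":{"plan":{"type":"array","items":{"type":"object","properties":{"x":{"type":"number","minimum":-1,"maximum":1},"y":{"type":"number","minimum":-1,"maximum":1},"z":{"type":"number","minimum":-1,"maximum":1},"wx":{"type":"number","minimum":-1,"maximum":1},"wy":{"type":"number","minimum":-1,"maximum":1},"wz":{"type":"number","minimum":-1,"maximum":1}}}},"hand":{"type":"number"},"grip_force":{"type":"number"}},"required":["plan"]}

```bash
ls; mkdir -p pics; cat > h.py <<'E'
import numpy as np, cv2
from station import monitor, cams, bot, finder
def cal(n):
    c=cams.get_calibration(n); K=np.array([[c['fx'],0,c['cx']],[0,c['fy'],c['cy']],[0,0,1.]])
    return K,np.array(c['distortion'],float),np.array(c['extrinsics'],float)
def proj(n,P):
    K,d,E=cal(n); return cv2.projectPoints(np.array(P,float).reshape(-1,3),cv2.Rodrigues(E[:3,:3])[0],E[:3,3],K,d)[0].reshape(-1,2)
def unproj(n,px,z):
    K,d,E=cal(n); p=cv2.undistortPoints(np.array(px,float).reshape(-1,1,2),K,d).reshape(-1,2)
    r=np.c_[p,np.ones(len(p))]@E[:3,:3]; o=-E[:3,:3].T@E[:3,3]
    return o+r*((z-o[2])/r[:,2])[:,None]
E
python3 - <<'E'
from h import *
for n in('top','side'):
    im=cams.read_camera(n); cv2.imwrite(f'pics/{n}0.png',im[:,:,::-1])
    K,d,E=cal(n); print(n,-E[:3,:3].T@E[:3,3])
    zs=dict(bottle_mid=.09,jar_mid=.0475,tumbler_mid=.055,mortar_mid=.0425,drainer=0,tray=0,bottle_mat=.006,jar_mat=.006,tumbler_mat=.006,mortar_mat=.006)
    for k,z in zs.items():
        for r in finder.place_of(n,k)[:4]:
            if r['confidence']>.2: print(k,round(r['confidence'],2),np.round(r['location']),np.round(unproj(n,r['location'],z)[0],3))
o=monitor.get_obs();print(o['t'],o['tool_rot'],o['gripper_width'],bot.grasp_offset)
E
```

```text
pics
top [0.40150841 0.01750064 0.87872166]
bottle_mid 0.67 [264. 234.] [0.454 0.038 0.09 ]
jar_mid 0.84 [316. 239.] [ 0.449 -0.051  0.047]
jar_mid 0.22 [286. 235.] [0.454 0.001 0.047]
tumbler_mid 0.82 [368. 242.] [ 0.445 -0.141  0.055]
tumbler_mid 0.72 [316. 239.] [ 0.448 -0.05   0.055]
tumbler_mid 0.26 [261. 236.] [0.452 0.044 0.055]
mortar_mid 0.92 [162. 299.] [0.339 0.215 0.042]
mortar_mid 0.88 [142. 165.] [0.576 0.262 0.042]
mortar_mid 0.81 [216. 235.] [0.453 0.124 0.042]
drainer 0.63 [290. 238.] [ 0.452 -0.008  0.   ]
tray 0.76 [314. 143.] [ 0.633 -0.049  0.   ]
bottle_mat 0.78 [262. 236.] [0.455 0.045 0.006]
jar_mat 0.62 [314. 238.] [ 0.453 -0.05   0.006]
tumbler_mat 0.6 [366. 242.] [ 0.447 -0.147  0.006]
side [0.34602016 0.56562273 0.58568119]
bottle_mid 0.85 [294. 206.] [0.457 0.037 0.09 ]
jar_mid 0.73 [306. 191.] [ 0.453 -0.057  0.047]
tumbler_mid 0.66 [316. 167.] [ 0.449 -0.133  0.055]
mortar_mid 0.77 [282. 259.] [0.457 0.125 0.042]
mortar_mid 0.74 [345. 333.] [0.332 0.239 0.042]
mortar_mid 0.63 [186. 312.] [0.575 0.267 0.042]
drainer 0.85 [303. 221.] [ 0.45  -0.017  0.   ]
tray 0.57 [224. 194.] [ 0.638 -0.058  0.   ]
tray 0.38 [296. 204.] [ 0.474 -0.064  0.   ]
tray 0.3 [307. 194.] [ 0.459 -0.104  0.   ]
bottle_mat 0.8 [294. 239.] [0.455 0.041 0.006]
jar_mat 0.46 [304. 210.] [ 0.453 -0.043  0.006]
tumbler_mat 0.49 [319. 184.] [ 0.439 -0.135  0.006]
mortar_mat 0.88 [280. 274.] [0.459 0.131 0.006]
1.1 [-5.50000769e-06  1.84363619e-01  9.82858106e-01  1.88197961e-06] 0.997723757575564 0.0187
```

View pics/top0.png

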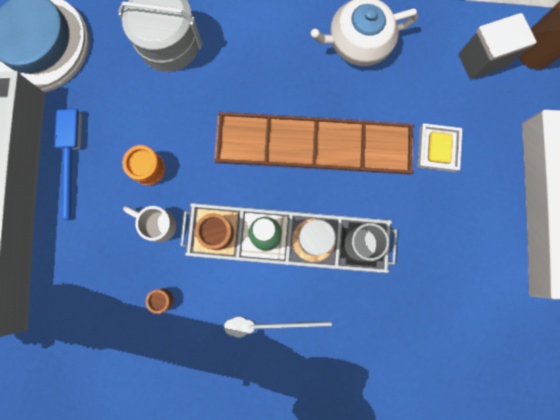

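View pics/side0.png

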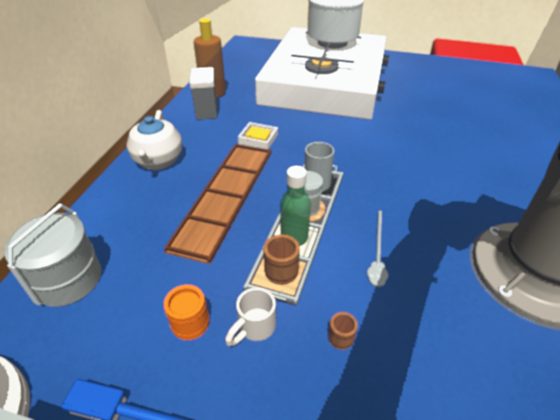

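The top view shows three mortar candidates. The brown one at (215,232) is in the drainer, the orange one is at (143,165), and a smaller brown one is at (158,300). I choose the one in the drainer: it isn't orange and it's the larger of the two brown ones. From the left, the row is mortar, bottle (264,232), jar (317,238), tumbler (367,242). The tray is on the far side, at about (314,143). Next I'll fit the rack frames.

```bash
cat > fit.py <<'E'
from h import *
from scipy.optimize import minimize
im=cv2.imread('pics/top0.png'); hsv=cv2.cvtColor(im,cv2.COLOR_BGR2HSV)
nb=((hsv[...,0]<95)|(hsv[...,0]>130)|(hsv[...,1]<110)).astype(np.uint8)
out=cv2.resize(im[90:290,120:430],None,fx=2.5,fy=2.5,interpolation=cv2.INTER_CUBIC)
g=cv2.GaussianBlur(nb.astype(np.float32),(3,3),0)
def model(p,z=.014):
    x,y,a=p; c,s=np.cos(a),np.sin(a); q=np.array([[.048,.186],[.048,-.186],[-.048,-.186],[-.048,.186]])
    return np.c_[q@np.array([[c,s],[-s,c]])+[x,y],np.full(4,z)]
for nm,p0 in (('tray',(.635,-.052,0)),('drainer',(.452,-.01,0))):
    ref=None
    def cost(p):   # soft IoU of rim outline (z=14 and z=0 hull) and non-blue mask nearby
        poly=cv2.convexHull(np.r_[proj('top',model(p)),proj('top',model(p,0))].astype(np.float32)).reshape(-1,2)
        m=np.zeros((420*1,560),np.uint8); cv2.fillPoly(m,[np.round(poly*16).astype(np.int32)],255,cv2.LINE_AA,4)
        m=m/255.; return -(m*(g-.5)).sum()
    sx=[np.array(p0)]+[np.array(p0)+d for d in np.diag([.01,.01,.05])]
    r=minimize(cost,p0,method='Nelder-Mead',options=dict(initial_simplex=sx,xatol=1e-5,fatol=.01))
    print(nm,np.round(r.x,4),r.fun)
    x,y,a=r.x
    for b in (.135,.045,-.045,-.135): print('  bay',b,np.round([x-b*np.sin(a),y+b*np.cos(a)],4))
    cv2.polylines(out,[np.int32((proj('top',model(r.x))-[120,90]+.5)*2.5)],True,(0,255,255),1)
cv2.imwrite('pics/fit.png',out)
zs=dict(bottle_mid=.09,jar_mid=.0475,tumbler_mid=.055,mortar_mid=.0425)
E
python3 fit.py
```

```text
tray [ 0.6334 -0.0499 -0.0385] -4866.528431372549
  bay 0.135 [0.6386 0.085 ]
  bay 0.045 [ 0.6351 -0.005 ]
  bay -0.045 [ 0.6316 -0.0949]
  bay -0.135 [ 0.6282 -0.1848]
drainer [ 0.452  -0.0047 -0.061 ] -5281.301715686274
  bay 0.135 [0.4603 0.13  ]
  bay 0.045 [0.4548 0.0402]
  bay -0.045 [ 0.4493 -0.0497]
  bay -0.135 [ 0.4438 -0.1395]
```

View pics/fit.png

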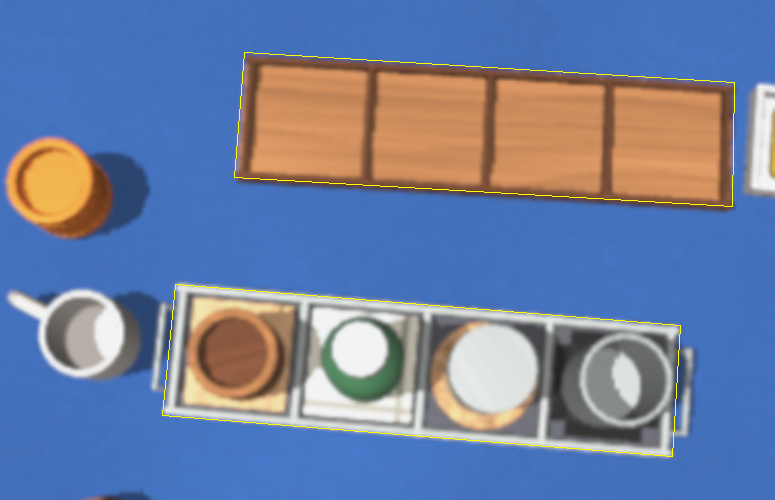

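```bash
python3 - <<'E'
from h import *
for n,c,z in (('mortar',(235,351),.075),('bottle',(360,348),.17),('jar',(493,368),.085),('tumbler',(625,380),.1)):
    print(n,np.round(unproj('top',[(c[0]/2.5+120-.5,c[1]/2.5+90-.5)],z)[0],3))
for z in (0,.1,.2,.3): print(z,np.round(unproj('top',[(42,85),(12,75),(25,330)],z),2).tolist())
im=cv2.imread('pics/top0.png'); cv2.imwrite('pics/m.png',cv2.resize(im[140:330,0:260],None,fx=3,fy=3))
E
```

```text
mortar [0.459 0.125 0.075]
bottle [0.456 0.037 0.17 ]
jar [ 0.45  -0.049  0.085]
tumbler [ 0.443 -0.135  0.1  ]
0 [[0.74, 0.49, 0.0], [0.77, 0.56, 0.0], [0.27, 0.49, 0.0]]
0.1 [[0.71, 0.44, 0.1], [0.73, 0.5, 0.1], [0.28, 0.43, 0.1]]
0.2 [[0.67, 0.38, 0.2], [0.68, 0.43, 0.2], [0.3, 0.38, 0.2]]
0.3 [[0.63, 0.33, 0.3], [0.64, 0.37, 0.3], [0.31, 0.33, 0.3]]
```

View pics/m.png

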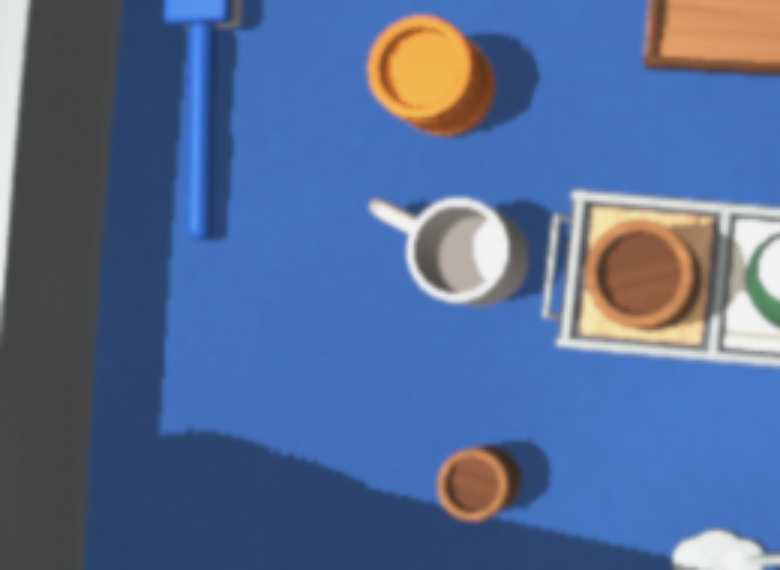

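The crop confirms the choice: the drainer mortar's rim is about 37 px across, against about 27 px for the small brown one. The block on the left is about 12 cm tall, so I can pass over it.

Emit:
jog_arm --plan '[{"x":-0.96,"y":-0.96,"z":-0.1,"wz":0.2},{"x":-0.96,"y":-0.96,"z":-0.1,"wz":0.2},{"x":-0.96,"y":-0.96,"z":-0.1,"wz":0.2},{"x":-0.96,"y":-0.96,"z":-0.1,"wz":0.2},{"x":-0.96,"y":-0.96,"z":-0.1,"wz":0.2},{"x":-0.96,"y":-0.96,"z":-0.1,"wz":0.2},{"x":-0.96,"y":-0.96,"z":-0.1,"wz":0.2},{"x":-0.96,"y":-0.96,"z":-0.1,"wz":0.2},{"x":-0.96,"y":-0.96,"z":-0.1,"wz":0.2},{"x":-0.96,"y":-0.96,"z":-0.1,"wz":0.2}]' --hand 1 --grip_force 40

```text
invalid input at $.plan[0]: expected keys x, y, z, wx, wy, wz
```

Emit:
jog_arm --plan '[{"x":-0.96,"y":-0.96,"z":-0.1,"wx":0,"wy":0,"wz":0.2},{"x":-0.96,"y":-0.96,"z":-0.1,"wx":0,"wy":0,"wz":0.2},{"x":-0.96,"y":-0.96,"z":-0.1,"wx":0,"wy":0,"wz":0.2},{"x":-0.96,"y":-0.96,"z":-0.1,"wx":0,"wy":0,"wz":0.2},{"x":-0.96,"y":-0.96,"z":-0.1,"wx":0,"wy":0,"wz":0.2},{"x":-0.96,"y":-0.96,"z":-0.1,"wx":0,"wy":0,"wz":0.2},{"x":-0.96,"y":-0.96,"z":-0.1,"wx":0,"wy":0,"wz":0.2},{"x":-0.96,"y":-0.96,"z":-0.1,"wx":0,"wy":0,"wz":0.2},{"x":-0.96,"y":-0.96,"z":-0.1,"wx":0,"wy":0,"wz":0.2},{"x":-0.96,"y":-0.96,"z":-0.1,"wx":0,"wy":0,"wz":0.2}]' --hand 1 --grip_force 40

```text
t: 1.93
eef_pos: [0.3534, 0.3817, 0.2515]
tool_rot: [-0.0, 0.479, 0.878, 0.0]
contact_force: [-0.9, 0.2, 0.3]
gripper_width: 0.999
```

```bash
cat > go.py <<'E'
# usage: go.py x y z [x y z ...]: prints jog units to world targets at yaw -0.05, tool down
from h import *; import sys
from scipy.spatial.transform import Rotation as R
o=monitor.get_obs(); w,x,y,z=o['tool_rot']; T=R.from_quat([x,y,z,w])
c,s=np.cos(-.05),np.sin(-.05); G=R.from_matrix(np.array([[-s,c,0],[c,s,0],[0,0,-1.]]))
print('t',round(o['t'],2),'pos',np.round(o['eef_pos'],4),'w',round(o['gripper_width'],3),'F',np.round(o['contact_force'],1))
print('turn',np.round((T.inv()*G).as_rotvec()/np.pi,4))
for p in np.array(sys.argv[1:],float).reshape(-1,3): print(p,np.round(T.inv().apply(p-o['eef_pos'])/.2,3))
E
python3 go.py .459 .180 .2  .459 .125 .2  .459 .125 .035
```

```text
t 1.93 pos [0.3534 0.3817 0.2515] w 0.999 F [-0.9  0.2  0.3]
turn [ 1.000e-04 -3.000e-04  1.982e-01]
[0.459 0.18  0.2  ] [-1.134 -0.103  0.256]
[0.459 0.125 0.2  ] [-1.365 -0.252  0.256]
[0.459 0.125 0.035] [-1.366 -0.252  1.081]
```

Emit:
jog_arm --plan '[{"x":-0.98,"y":-0.05,"z":0.25,"wx":0,"wy":0,"wz":0.198},{"x":-0.98,"y":-0.05,"z":0.25,"wx":0,"wy":0,"wz":0.198},{"x":-0.98,"y":-0.05,"z":0.25,"wx":0,"wy":0,"wz":0.198},{"x":-0.98,"y":-0.05,"z":0.25,"wx":0,"wy":0,"wz":0.198},{"x":-0.98,"y":-0.05,"z":0.25,"wx":0,"wy":0,"wz":0.198},{"x":-0.98,"y":-0.05,"z":0.25,"wx":0,"wy":0,"wz":0.198},{"x":-0.98,"y":-0.05,"z":0.25,"wx":0,"wy":0,"wz":0.198},{"x":-0.98,"y":-0.05,"z":0.25,"wx":0,"wy":0,"wz":0.198},{"x":-0.98,"y":-0.05,"z":0.25,"wx":0,"wy":0,"wz":0.198}]'

```text
t: 2.68
eef_pos: [0.4507, 0.214, 0.2014]
tool_rot: [-0.001, 0.723, 0.691, 0.001]
contact_force: [-0.0, 0.8, 0.4]
gripper_width: 0.999
```

```bash
python3 go.py .459 .125 .13  .459 .125 .036
```

```text
t 2.68 pos [0.4507 0.214  0.2014] w 0.999 F [-0.   0.8  0.4]
turn [-0.0001 -0.0005  0.0017]
[0.459 0.125 0.13 ] [-0.444  0.062  0.356]
[0.459 0.125 0.036] [-0.444  0.062  0.826]
```

Emit:
jog_arm --plan '[{"x":-0.444,"y":0.062,"z":0.3,"wx":0,"wy":0,"wz":0.002},{"x":-0.444,"y":0.062,"z":0.3,"wx":0,"wy":0,"wz":0.002},{"x":-0.444,"y":0.062,"z":0.3,"wx":0,"wy":0,"wz":0.002},{"x":-0.444,"y":0.062,"z":0.36,"wx":0,"wy":0,"wz":0.002},{"x":-0.444,"y":0.062,"z":0.45,"wx":0,"wy":0,"wz":0.002},{"x":-0.444,"y":0.062,"z":0.55,"wx":0,"wy":0,"wz":0.002},{"x":-0.444,"y":0.062,"z":0.65,"wx":0,"wy":0,"wz":0.002},{"x":-0.444,"y":0.062,"z":0.74,"wx":0,"wy":0,"wz":0.002},{"x":-0.444,"y":0.062,"z":0.82,"wx":0,"wy":0,"wz":0.002},{"x":-0.444,"y":0.062,"z":0.826,"wx":0,"wy":0,"wz":0.002},{"x":-0.444,"y":0.062,"z":0.826,"wx":0,"wy":0,"wz":0.002}]'

```text
t: 3.6
eef_pos: [0.4585, 0.1264, 0.0356]
tool_rot: [-0.001, 0.724, 0.69, -0.0]
contact_force: [0.5, -0.1, 0.6]
gripper_width: 0.997
```

Emit:
jog_arm --plan '[{"x":0,"y":0,"z":0,"wx":0,"wy":0,"wz":0},{"x":0,"y":0,"z":0,"wx":0,"wy":0,"wz":0},{"x":0,"y":0,"z":0,"wx":0,"wy":0,"wz":0},{"x":0,"y":0,"z":0,"wx":0,"wy":0,"wz":0},{"x":0,"y":0,"z":0,"wx":0,"wy":0,"wz":0},{"x":0,"y":0,"z":0,"wx":0,"wy":0,"wz":0},{"x":0,"y":0,"z":0,"wx":0,"wy":0,"wz":0},{"x":0,"y":0,"z":0,"wx":0,"wy":0,"wz":0},{"x":0,"y":0,"z":0,"wx":0,"wy":0,"wz":0}]' --hand -1 --grip_force 40

```text
t: 4.35
eef_pos: [0.4594, 0.1273, 0.0367]
tool_rot: [-0.001, 0.724, 0.69, 0.001]
contact_force: [-0.5, 1.9, 7.0]
gripper_width: 0.707
```

```bash
python3 - <<'E'
from h import *
o=monitor.get_obs(); print(o['eef_pos'],o['gripper_width'],o['contact_force'])
cv2.imwrite('pics/side1.png',cams.read_camera('side')[130:350,160:440,::-1].repeat(2,0).repeat(2,1))
E
python3 go.py .6282 -.1848 .036
```

```text
[0.4593717  0.12731278 0.03674206] 0.7071006863034859 [-0.50847433  1.92004627  7.00045574]
t 4.4 pos [0.4594 0.1273 0.0368] w 0.703 F [-0.5  1.9  8. ]
turn [ 0.     -0.0011  0.0008]
[ 0.6282 -0.1848  0.036 ] [-1.519e+00  9.170e-01 -1.000e-03]
```

View pics/side1.png

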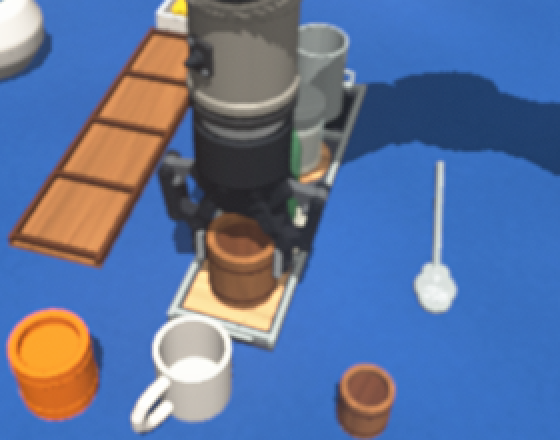

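Emit:
jog_arm --plan '[{"x":0,"y":0,"z":-0.1,"wx":0,"wy":0,"wz":0},{"x":0,"y":0,"z":-0.25,"wx":0,"wy":0,"wz":0},{"x":0,"y":0,"z":-0.4,"wx":0,"wy":0,"wz":0},{"x":0,"y":0.15,"z":-0.55,"wx":0,"wy":0,"wz":0},{"x":0,"y":0.35,"z":-0.55,"wx":0,"wy":0,"wz":0},{"x":-0.1,"y":0.55,"z":-0.55,"wx":0,"wy":0,"wz":0},{"x":-0.25,"y":0.75,"z":-0.55,"wx":0,"wy":0,"wz":0},{"x":-0.4,"y":0.9,"z":-0.55,"wx":0,"wy":0,"wz":0},{"x":-0.6,"y":0.917,"z":-0.55,"wx":0,"wy":0,"wz":0},{"x":-0.8,"y":0.917,"z":-0.55,"wx":0,"wy":0,"wz":0},{"x":-0.95,"y":0.917,"z":-0.55,"wx":0,"wy":0,"wz":0},{"x":-0.98,"y":0.917,"z":-0.55,"wx":0,"wy":0,"wz":0}]'

```text
t: 5.4
eef_pos: [0.6316, -0.0878, 0.1467]
tool_rot: [0.001, 0.727, 0.686, -0.001]
contact_force: [-0.7, -0.1, -1.6]
gripper_width: 0.702
```

```bash
python3 go.py .6282 -.183 .07 .6282 -.183 .034
```

```text
t 5.4 pos [ 0.6316 -0.0878  0.1467] w 0.702 F [-0.7 -0.1 -1.6]
turn [ 0.      0.0007 -0.0025]
[ 0.6282 -0.183   0.07  ] [-0.475  0.011  0.385]
[ 0.6282 -0.183   0.034 ] [-0.475  0.011  0.565]
```

Emit:
jog_arm --plan '[{"x":-0.2,"y":0.011,"z":0,"wx":0,"wy":0,"wz":-0.0025},{"x":-0.4,"y":0.011,"z":0,"wx":0,"wy":0.001,"wz":-0.0025},{"x":-0.475,"y":0.011,"z":0.1,"wx":0,"wy":0.001,"wz":-0.0025},{"x":-0.475,"y":0.011,"z":0.25,"wx":0,"wy":0.001,"wz":-0.0025},{"x":-0.475,"y":0.011,"z":0.38,"wx":0,"wy":0.001,"wz":-0.0025},{"x":-0.475,"y":0.011,"z":0.46,"wx":0,"wy":0.001,"wz":-0.0025},{"x":-0.475,"y":0.011,"z":0.52,"wx":0,"wy":0.001,"wz":-0.0025},{"x":-0.475,"y":0.011,"z":0.55,"wx":0,"wy":0.001,"wz":-0.0025},{"x":-0.475,"y":0.011,"z":0.565,"wx":0,"wy":0.001,"wz":-0.0025},{"x":-0.475,"y":0.011,"z":0.565,"wx":0,"wy":0.001,"wz":-0.0025},{"x":-0.475,"y":0.011,"z":0.565,"wx":0,"wy":0.001,"wz":-0.0025}]'

```text
t: 6.32
eef_pos: [0.6291, -0.1832, 0.0349]
tool_rot: [0.0, 0.725, 0.689, 0.001]
contact_force: [-0.5, -1.2, -1.6]
gripper_width: 0.699
```

Emit:
jog_arm --plan '[{"x":0,"y":0,"z":0,"wx":0,"wy":0,"wz":0},{"x":0,"y":0,"z":0,"wx":0,"wy":0,"wz":0},{"x":0,"y":0,"z":0,"wx":0,"wy":0,"wz":0},{"x":0,"y":0,"z":0,"wx":0,"wy":0,"wz":0},{"x":0,"y":0,"z":0,"wx":0,"wy":0,"wz":0},{"x":0,"y":0,"z":0,"wx":0,"wy":0,"wz":0},{"x":0,"y":0,"z":0,"wx":0,"wy":0,"wz":0}]' --hand 1

```text
t: 6.9
eef_pos: [0.6291, -0.1832, 0.035]
tool_rot: [0.0, 0.725, 0.689, 0.001]
contact_force: [-0.2, -0.1, -0.0]
gripper_width: 0.999
```

Emit:
jog_arm --plan '[{"x":0,"y":0,"z":-0.1,"wx":0,"wy":0,"wz":0},{"x":0,"y":0,"z":-0.25,"wx":0,"wy":0,"wz":0},{"x":0,"y":0,"z":-0.4,"wx":0,"wy":0,"wz":0},{"x":0,"y":0,"z":-0.6,"wx":0,"wy":0,"wz":0},{"x":0.05,"y":-0.2,"z":-0.75,"wx":0,"wy":0,"wz":0},{"x":0.1,"y":-0.4,"z":-0.75,"wx":0,"wy":0,"wz":0},{"x":0.2,"y":-0.6,"z":-0.75,"wx":0,"wy":0,"wz":0},{"x":0.2,"y":-0.8,"z":-0.75,"wx":0,"wy":0,"wz":0},{"x":0.2,"y":-0.9,"z":-0.75,"wx":0,"wy":0,"wz":0},{"x":0.2,"y":-0.9,"z":-0.75,"wx":0,"wy":0,"wz":0}]'

```text
t: 7.73
eef_pos: [0.4446, -0.1338, 0.1839]
tool_rot: [-0.002, 0.725, 0.689, 0.0]
contact_force: [-0.8, 0.3, -0.7]
gripper_width: 0.998
```

```bash
python3 go.py .443 -.137 .12 .443 -.137 .051
```

```text
t 7.73 pos [ 0.4446 -0.1338  0.1839] w 0.998 F [-0.8  0.3 -0.7]
turn [-0.001  -0.001  -0.0005]
[ 0.443 -0.137  0.12 ] [-0.017 -0.006  0.32 ]
[ 0.443 -0.137  0.051] [-0.019 -0.005  0.665]
```

Emit:
jog_arm --plan '[{"x":-0.018,"y":-0.006,"z":0.15,"wx":-0.001,"wy":-0.001,"wz":0},{"x":-0.018,"y":-0.006,"z":0.28,"wx":-0.001,"wy":-0.001,"wz":0},{"x":-0.018,"y":-0.006,"z":0.38,"wx":-0.001,"wy":-0.001,"wz":0},{"x":-0.018,"y":-0.006,"z":0.48,"wx":-0.001,"wy":-0.001,"wz":0},{"x":-0.018,"y":-0.006,"z":0.58,"wx":-0.001,"wy":-0.001,"wz":0},{"x":-0.018,"y":-0.006,"z":0.65,"wx":-0.001,"wy":-0.001,"wz":0},{"x":-0.018,"y":-0.006,"z":0.665,"wx":-0.001,"wy":-0.001,"wz":0},{"x":-0.018,"y":-0.006,"z":0.665,"wx":-0.001,"wy":-0.001,"wz":0},{"x":-0.018,"y":-0.006,"z":0.665,"wx":-0.001,"wy":-0.001,"wz":0}]'

```text
t: 8.48
eef_pos: [0.4434, -0.1372, 0.0514]
tool_rot: [0.0, 0.725, 0.688, 0.0]
contact_force: [1.0, 0.7, -0.0]
gripper_width: 1.001
```

Emit:
jog_arm --plan '[{"x":0,"y":0,"z":0,"wx":0,"wy":0,"wz":0},{"x":0,"y":0,"z":0,"wx":0,"wy":0,"wz":0},{"x":0,"y":0,"z":0,"wx":0,"wy":0,"wz":0},{"x":0,"y":0,"z":0,"wx":0,"wy":0,"wz":0},{"x":0,"y":0,"z":0,"wx":0,"wy":0,"wz":0},{"x":0,"y":0,"z":0,"wx":0,"wy":0,"wz":0},{"x":0,"y":0,"z":0,"wx":0,"wy":0,"wz":0},{"x":0,"y":0,"z":0,"wx":0,"wy":0,"wz":0},{"x":0,"y":0,"z":0,"wx":0,"wy":0,"wz":0}]' --hand -1 --grip_force 40

```text
t: 9.23
eef_pos: [0.4444, -0.1374, 0.0526]
tool_rot: [0.001, 0.725, 0.689, 0.001]
contact_force: [-1.1, -0.9, 6.2]
gripper_width: 0.709
```

```bash
python3 go.py .6386 .087 .051; python3 - <<'E'
from h import *
cv2.imwrite('pics/side2.png',cams.read_camera('side')[100:320,160:440,::-1].repeat(2,0).repeat(2,1))
E
```

```text
t 9.23 pos [ 0.4444 -0.1374  0.0526] w 0.709 F [-1.1 -0.9  6.2]
turn [ 0.001  -0.     -0.0006]
[0.6386 0.087  0.051 ] [1.171 0.911 0.011]
```

View pics/side2.png

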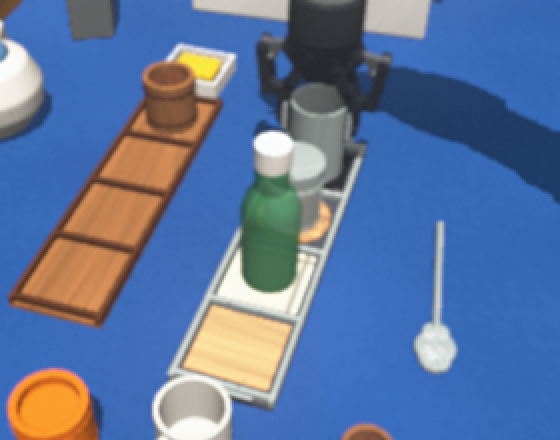

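Emit:
jog_arm --plan '[{"x":0,"y":0,"z":-0.1,"wx":0,"wy":0,"wz":0},{"x":0,"y":0,"z":-0.25,"wx":0,"wy":0,"wz":0},{"x":0,"y":0,"z":-0.42,"wx":0,"wy":0,"wz":0},{"x":0,"y":0.05,"z":-0.58,"wx":0,"wy":0,"wz":0},{"x":0,"y":0.2,"z":-0.65,"wx":0,"wy":0,"wz":0},{"x":0,"y":0.4,"z":-0.65,"wx":0,"wy":0,"wz":0},{"x":0.1,"y":0.6,"z":-0.65,"wx":0,"wy":0,"wz":0},{"x":0.25,"y":0.8,"z":-0.65,"wx":0,"wy":0,"wz":0},{"x":0.4,"y":0.9,"z":-0.65,"wx":0,"wy":0,"wz":0},{"x":0.6,"y":0.911,"z":-0.65,"wx":0,"wy":0,"wz":0},{"x":0.78,"y":0.911,"z":-0.65,"wx":0,"wy":0,"wz":0},{"x":0.85,"y":0.911,"z":-0.65,"wx":0,"wy":0,"wz":0}]'

```text
t: 10.28
eef_pos: [0.6352, 0.0314, 0.1828]
tool_rot: [-0.0, 0.722, 0.692, 0.002]
contact_force: [-0.5, 0.9, -2.4]
gripper_width: 0.713
```

```bash
python3 go.py .6386 .0855 .1 .6386 .0855 .0495
```

```text
t 10.28 pos [0.6352 0.0314 0.1828] w 0.713 F [-0.5  0.9 -2.4]
turn [ 0.0008 -0.0012  0.002 ]
[0.6386 0.0855 0.1   ] [0.269 0.004 0.415]
[0.6386 0.0855 0.0495] [0.268 0.003 0.667]
```

Emit:
jog_arm --plan '[{"x":0.15,"y":0.003,"z":0,"wx":0,"wy":0,"wz":0.002},{"x":0.268,"y":0.003,"z":0.08,"wx":0.001,"wy":-0.001,"wz":0.002},{"x":0.268,"y":0.003,"z":0.22,"wx":0.001,"wy":-0.001,"wz":0.002},{"x":0.268,"y":0.003,"z":0.38,"wx":0.001,"wy":-0.001,"wz":0.002},{"x":0.268,"y":0.003,"z":0.5,"wx":0.001,"wy":-0.001,"wz":0.002},{"x":0.268,"y":0.003,"z":0.58,"wx":0.001,"wy":-0.001,"wz":0.002},{"x":0.268,"y":0.003,"z":0.63,"wx":0.001,"wy":-0.001,"wz":0.002},{"x":0.268,"y":0.003,"z":0.655,"wx":0.001,"wy":-0.001,"wz":0.002},{"x":0.268,"y":0.003,"z":0.667,"wx":0.001,"wy":-0.001,"wz":0.002},{"x":0.268,"y":0.003,"z":0.667,"wx":0.001,"wy":-0.001,"wz":0.002},{"x":0.268,"y":0.003,"z":0.667,"wx":0.001,"wy":-0.001,"wz":0.002}]'

```text
t: 11.2
eef_pos: [0.6393, 0.0855, 0.0508]
tool_rot: [-0.0, 0.725, 0.689, 0.001]
contact_force: [-0.2, -0.8, -1.9]
gripper_width: 0.71
```

Emit:
jog_arm --plan '[{"x":0,"y":0,"z":0,"wx":0,"wy":0,"wz":0},{"x":0,"y":0,"z":0,"wx":0,"wy":0,"wz":0},{"x":0,"y":0,"z":0,"wx":0,"wy":0,"wz":0},{"x":0,"y":0,"z":0,"wx":0,"wy":0,"wz":0},{"x":0,"y":0,"z":0,"wx":0,"wy":0,"wz":0},{"x":0,"y":0,"z":0,"wx":0,"wy":0,"wz":0},{"x":0,"y":0,"z":0,"wx":0,"wy":0,"wz":0}]' --hand 1

```text
t: 11.78
eef_pos: [0.6393, 0.0855, 0.0508]
tool_rot: [0.0, 0.725, 0.689, 0.001]
contact_force: [0.1, -0.1, 0.1]
gripper_width: 0.999
```

Emit:
jog_arm --plan '[{"x":0,"y":0,"z":-0.1,"wx":0,"wy":0,"wz":0},{"x":0,"y":0,"z":-0.25,"wx":0,"wy":0,"wz":0},{"x":0,"y":0,"z":-0.4,"wx":0,"wy":0,"wz":0},{"x":0,"y":0,"z":-0.6,"wx":0,"wy":0,"wz":0},{"x":-0.1,"y":0,"z":-0.75,"wx":0,"wy":0,"wz":0},{"x":-0.3,"y":0,"z":-0.75,"wx":0,"wy":0,"wz":0},{"x":-0.5,"y":0,"z":-0.75,"wx":0,"wy":0,"wz":0},{"x":-0.67,"y":-0.1,"z":-0.75,"wx":0,"wy":0,"wz":0},{"x":-0.67,"y":-0.3,"z":-0.75,"wx":0,"wy":0,"wz":0},{"x":-0.67,"y":-0.5,"z":-0.75,"wx":0,"wy":0,"wz":0},{"x":-0.67,"y":-0.7,"z":-0.75,"wx":0,"wy":0,"wz":0}]'

```text
t: 12.7
eef_pos: [0.4908, -0.0426, 0.2001]
tool_rot: [-0.0, 0.725, 0.688, 0.001]
contact_force: [-0.2, 0.7, 0.8]
gripper_width: 1.002
```

```bash
python3 go.py .45 -.05 .12 .45 -.05 .042
```

```text
t 12.7 pos [ 0.4908 -0.0426  0.2001] w 1.002 F [-0.2  0.7  0.8]
turn [ 0.0002 -0.0003 -0.0007]
[ 0.45 -0.05  0.12] [-0.048 -0.202  0.4  ]
[ 0.45  -0.05   0.042] [-0.049 -0.202  0.79 ]
```

Emit:
jog_arm --plan '[{"x":-0.049,"y":-0.202,"z":0.1,"wx":0,"wy":0,"wz":0},{"x":-0.049,"y":-0.202,"z":0.25,"wx":0,"wy":0,"wz":0},{"x":-0.049,"y":-0.202,"z":0.35,"wx":0,"wy":0,"wz":0},{"x":-0.049,"y":-0.202,"z":0.45,"wx":0,"wy":0,"wz":0},{"x":-0.049,"y":-0.202,"z":0.55,"wx":0,"wy":0,"wz":0},{"x":-0.049,"y":-0.202,"z":0.65,"wx":0,"wy":0,"wz":0},{"x":-0.049,"y":-0.202,"z":0.74,"wx":0,"wy":0,"wz":0},{"x":-0.049,"y":-0.202,"z":0.79,"wx":0,"wy":0,"wz":0},{"x":-0.049,"y":-0.202,"z":0.79,"wx":0,"wy":0,"wz":0},{"x":-0.049,"y":-0.202,"z":0.79,"wx":0,"wy":0,"wz":0}]'

```text
t: 13.53
eef_pos: [0.45, -0.0504, 0.0421]
tool_rot: [-0.0, 0.725, 0.688, 0.0]
contact_force: [0.0, 1.1, -1.2]
gripper_width: 1.0
```

Emit:
jog_arm --plan '[{"x":0,"y":0,"z":0,"wx":0,"wy":0,"wz":0},{"x":0,"y":0,"z":0,"wx":0,"wy":0,"wz":0},{"x":0,"y":0,"z":0,"wx":0,"wy":0,"wz":0},{"x":0,"y":0,"z":0,"wx":0,"wy":0,"wz":0},{"x":0,"y":0,"z":0,"wx":0,"wy":0,"wz":0},{"x":0,"y":0,"z":0,"wx":0,"wy":0,"wz":0},{"x":0,"y":0,"z":0,"wx":0,"wy":0,"wz":0},{"x":0,"y":0,"z":0,"wx":0,"wy":0,"wz":0},{"x":0,"y":0,"z":0,"wx":0,"wy":0,"wz":0}]' --hand -1 --grip_force 40

```text
t: 14.28
eef_pos: [0.4509, -0.0504, 0.0432]
tool_rot: [0.0, 0.725, 0.688, 0.001]
contact_force: [-0.8, -1.1, 5.7]
gripper_width: 0.695
```

```bash
python3 go.py .6351 -.006 .15 .6351 -.006 .0395
```

```text
t 14.28 pos [ 0.4509 -0.0504  0.0432] w 0.695 F [-0.8 -1.1  5.7]
turn [ 0.0007 -0.0004 -0.0008]
[ 0.6351 -0.006   0.15  ] [ 0.271  0.909 -0.531]
[ 0.6351 -0.006   0.0395] [0.27  0.908 0.021]
```

Emit:
jog_arm --plan '[{"x":0,"y":0,"z":-0.1,"wx":0,"wy":0,"wz":0},{"x":0,"y":0,"z":-0.25,"wx":0,"wy":0,"wz":0},{"x":0,"y":0.05,"z":-0.4,"wx":0,"wy":0,"wz":0},{"x":0,"y":0.2,"z":-0.5,"wx":0,"wy":0,"wz":0},{"x":0,"y":0.4,"z":-0.5,"wx":0,"wy":0,"wz":0},{"x":0,"y":0.6,"z":-0.5,"wx":0,"wy":0,"wz":0},{"x":0.1,"y":0.78,"z":-0.5,"wx":0,"wy":0,"wz":0},{"x":0.2,"y":0.88,"z":-0.5,"wx":0,"wy":0,"wz":0},{"x":0.265,"y":0.908,"z":-0.5,"wx":0,"wy":0,"wz":0},{"x":0.265,"y":0.908,"z":-0.5,"wx":0,"wy":0,"wz":0},{"x":0.265,"y":0.908,"z":-0.5,"wx":0,"wy":0,"wz":0}]'

```text
t: 15.2
eef_pos: [0.6341, -0.0061, 0.1434]
tool_rot: [-0.0, 0.725, 0.689, 0.001]
contact_force: [-0.3, -0.6, -2.2]
gripper_width: 0.69
```

```bash
python3 go.py .6351 -.006 .0402
```

```text
t 15.2 pos [ 0.6341 -0.0061  0.1434] w 0.69 F [-0.3 -0.6 -2.2]
turn [ 0.0003 -0.0003 -0.0002]
[ 0.6351 -0.006   0.0402] [0.    0.005 0.516]
```

Emit:
jog_arm --plan '[{"x":0,"y":0.005,"z":0.1,"wx":0,"wy":0,"wz":0},{"x":0,"y":0.005,"z":0.24,"wx":0,"wy":0,"wz":0},{"x":0,"y":0.005,"z":0.36,"wx":0,"wy":0,"wz":0},{"x":0,"y":0.005,"z":0.44,"wx":0,"wy":0,"wz":0},{"x":0,"y":0.005,"z":0.485,"wx":0,"wy":0,"wz":0},{"x":0,"y":0.005,"z":0.505,"wx":0,"wy":0,"wz":0},{"x":0,"y":0.005,"z":0.516,"wx":0,"wy":0,"wz":0},{"x":0,"y":0.005,"z":0.516,"wx":0,"wy":0,"wz":0},{"x":0,"y":0.005,"z":0.516,"wx":0,"wy":0,"wz":0}]'

```text
t: 15.95
eef_pos: [0.6358, -0.0064, 0.0414]
tool_rot: [0.001, 0.725, 0.689, 0.001]
contact_force: [-0.2, -0.3, -1.7]
gripper_width: 0.695
```

Emit:
jog_arm --plan '[{"x":0,"y":0,"z":0,"wx":0,"wy":0,"wz":0},{"x":0,"y":0,"z":0,"wx":0,"wy":0,"wz":0},{"x":0,"y":0,"z":0,"wx":0,"wy":0,"wz":0},{"x":0,"y":0,"z":0,"wx":0,"wy":0,"wz":0},{"x":0,"y":0,"z":0,"wx":0,"wy":0,"wz":0},{"x":0,"y":0,"z":0,"wx":0,"wy":0,"wz":0},{"x":0,"y":0,"z":0,"wx":0,"wy":0,"wz":0}]' --hand 1

```text
t: 16.53
eef_pos: [0.6358, -0.0064, 0.0414]
tool_rot: [0.001, 0.725, 0.689, 0.001]
contact_force: [0.3, 0.1, 0.2]
gripper_width: 0.999
```

Emit:
jog_arm --plan '[{"x":0,"y":0,"z":-0.1,"wx":0,"wy":0,"wz":0},{"x":0,"y":0,"z":-0.25,"wx":0,"wy":0,"wz":0},{"x":0,"y":0,"z":-0.4,"wx":0,"wy":0,"wz":0},{"x":0,"y":0,"z":-0.6,"wx":0,"wy":0,"wz":0},{"x":0,"y":0,"z":-0.8,"wx":0,"wy":0,"wz":0},{"x":0.05,"y":0,"z":-0.98,"wx":0,"wy":0,"wz":0},{"x":0.15,"y":-0.2,"z":-0.98,"wx":0,"wy":0,"wz":0},{"x":0.2,"y":-0.4,"z":-0.98,"wx":0,"wy":0,"wz":0},{"x":0.26,"y":-0.6,"z":-0.98,"wx":0,"wy":0,"wz":0},{"x":0.26,"y":-0.8,"z":-0.98,"wx":0,"wy":0,"wz":0},{"x":0.26,"y":-0.9,"z":-0.98,"wx":0,"wy":0,"wz":0}]'

```text
t: 17.45
eef_pos: [0.4535, 0.0551, 0.2361]
tool_rot: [-0.001, 0.724, 0.69, 0.0]
contact_force: [0.1, -0.4, 0.4]
gripper_width: 0.998
```

```bash
python3 go.py .456 .038 .2 .456 .038 .13
```

```text
t 17.45 pos [0.4535 0.0551 0.2361] w 0.998 F [ 0.1 -0.4  0.4]
turn [-0.0003 -0.0005  0.0004]
[0.456 0.038 0.2  ] [-0.085  0.017  0.18 ]
[0.456 0.038 0.13 ] [-0.086  0.017  0.53 ]
```

Emit:
jog_arm --plan '[{"x":-0.086,"y":0.015,"z":0.1,"wx":0,"wy":0,"wz":0},{"x":-0.086,"y":0.015,"z":0.2,"wx":0,"wy":0,"wz":0},{"x":-0.086,"y":0.015,"z":0.3,"wx":0,"wy":0,"wz":0},{"x":-0.086,"y":0.015,"z":0.4,"wx":0,"wy":0,"wz":0},{"x":-0.086,"y":0.015,"z":0.48,"wx":0,"wy":0,"wz":0},{"x":-0.086,"y":0.015,"z":0.53,"wx":0,"wy":0,"wz":0},{"x":-0.086,"y":0.015,"z":0.535,"wx":0,"wy":0,"wz":0},{"x":-0.086,"y":0.015,"z":0.535,"wx":0,"wy":0,"wz":0}]'

```text
t: 18.12
eef_pos: [0.4555, 0.0377, 0.129]
tool_rot: [-0.001, 0.724, 0.69, -0.0]
contact_force: [-0.1, 0.4, 1.5]
gripper_width: 1.003
```

```bash
python3 go.py .4555 .038 .129; python3 - <<'E'
from h import *
a=cams.read_camera('side')[100:290,160:400,::-1].repeat(2,0).repeat(2,1)
b=cams.read_camera('top'); cv2.imwrite('pics/top3.png',b[:,:,::-1]); b=b[90:280,190:430,::-1].repeat(2,0).repeat(2,1)
cv2.imwrite('pics/both3.png',cv2.resize(np.hstack([a,b]),None,fx=.82,fy=.82))
E
```

```text
t 18.12 pos [0.4555 0.0377 0.129 ] w 1.003 F [-0.1  0.4  1.5]
turn [-0.0005 -0.0004  0.0003]
[0.4555 0.038  0.129 ] [0.001 0.    0.   ]
```

View pics/both3.png

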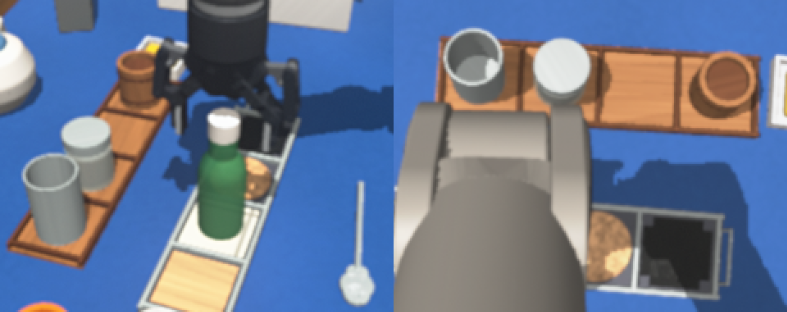

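The left half is the side view: tumbler, jar and mortar all stand upright in their bays, and the bottle's cap (224,125) is between the open fingers. I'll grip now.

Emit:
jog_arm --plan '[{"x":0,"y":0,"z":0,"wx":0,"wy":0,"wz":0},{"x":0,"y":0,"z":0,"wx":0,"wy":0,"wz":0},{"x":0,"y":0,"z":0,"wx":0,"wy":0,"wz":0},{"x":0,"y":0,"z":0,"wx":0,"wy":0,"wz":0},{"x":0,"y":0,"z":0,"wx":0,"wy":0,"wz":0},{"x":0,"y":0,"z":0,"wx":0,"wy":0,"wz":0},{"x":0,"y":0,"z":0,"wx":0,"wy":0,"wz":0},{"x":0,"y":0,"z":0,"wx":0,"wy":0,"wz":0},{"x":0,"y":0,"z":0,"wx":0,"wy":0,"wz":0},{"x":0,"y":0,"z":0,"wx":0,"wy":0,"wz":0},{"x":0,"y":0,"z":0,"wx":0,"wy":0,"wz":0},{"x":0,"y":0,"z":0,"wx":0,"wy":0,"wz":0}]' --hand -1 --grip_force 40

```text
t: 19.22
eef_pos: [0.4565, 0.0381, 0.1303]
tool_rot: [-0.001, 0.724, 0.69, 0.001]
contact_force: [-1.7, 0.6, 4.8]
gripper_width: 0.372
```

```bash
python3 go.py .6316 -.0945 .23 .6316 -.0945 .127
```

```text
t 19.22 pos [0.4565 0.0381 0.1303] w 0.372 F [-1.7  0.6  4.8]
turn [ 0.0003 -0.0008  0.0003]
[ 0.6316 -0.0945  0.23  ] [-0.618  0.907 -0.499]
[ 0.6316 -0.0945  0.127 ] [-0.619  0.907  0.016]
```

Emit:
jog_arm --plan '[{"x":0,"y":0,"z":-0.06,"wx":0,"wy":0,"wz":0},{"x":0,"y":0,"z":-0.18,"wx":0,"wy":0,"wz":0},{"x":0,"y":0,"z":-0.33,"wx":0,"wy":0,"wz":0},{"x":-0.05,"y":0.06,"z":-0.46,"wx":0,"wy":0,"wz":0},{"x":-0.15,"y":0.2,"z":-0.53,"wx":0,"wy":0,"wz":0},{"x":-0.25,"y":0.36,"z":-0.53,"wx":0,"wy":0,"wz":0},{"x":-0.36,"y":0.52,"z":-0.53,"wx":0,"wy":0,"wz":0},{"x":-0.46,"y":0.68,"z":-0.53,"wx":0,"wy":0,"wz":0},{"x":-0.55,"y":0.8,"z":-0.53,"wx":0,"wy":0,"wz":0},{"x":-0.6,"y":0.88,"z":-0.53,"wx":0,"wy":0,"wz":0},{"x":-0.619,"y":0.907,"z":-0.53,"wx":0,"wy":0,"wz":0},{"x":-0.619,"y":0.907,"z":-0.53,"wx":0,"wy":0,"wz":0}]'

```text
t: 20.22
eef_pos: [0.6316, -0.096, 0.235]
tool_rot: [-0.001, 0.725, 0.689, 0.0]
contact_force: [-0.2, 1.0, -3.1]
gripper_width: 0.376
```

```bash
python3 go.py .6316 -.0945 .127; python3 - <<'E'
from h import *
a=cams.read_camera('side')[50:290,160:400,::-1]
b=cams.read_camera('top'); cv2.imwrite('pics/top4.png',b[:,:,::-1]); b=b[50:290,180:430,::-1]
cv2.imwrite('pics/both4.png',cv2.resize(np.hstack([a,b]),None,fx=1.6,fy=1.6))
E
```

```text
t 20.22 pos [ 0.6316 -0.096   0.235 ] w 0.376 F [-0.2  1.  -3.1]
turn [-0.0002 -0.0004 -0.0003]
[ 0.6316 -0.0945  0.127 ] [ 0.007 -0.     0.54 ]
```

View pics/both4.png

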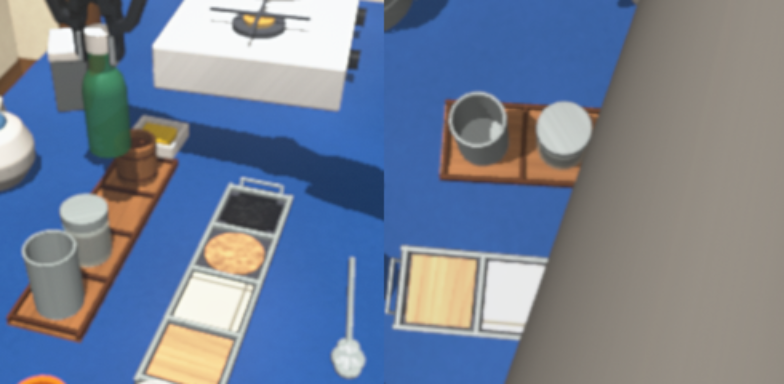

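The side view shows the bottle held upright at (105,110). I'll lower it to just above the floor and release.

Emit:
jog_arm --plan '[{"x":0.007,"y":0,"z":0.08,"wx":0,"wy":0,"wz":0},{"x":0.007,"y":0,"z":0.2,"wx":0,"wy":0,"wz":0},{"x":0.007,"y":0,"z":0.32,"wx":0,"wy":0,"wz":0},{"x":0.007,"y":0,"z":0.42,"wx":0,"wy":0,"wz":0},{"x":0.007,"y":0,"z":0.48,"wx":0,"wy":0,"wz":0},{"x":0.007,"y":0,"z":0.51,"wx":0,"wy":0,"wz":0},{"x":0.007,"y":0,"z":0.53,"wx":0,"wy":0,"wz":0},{"x":0.007,"y":0,"z":0.541,"wx":0,"wy":0,"wz":0},{"x":0.007,"y":0,"z":0.541,"wx":0,"wy":0,"wz":0},{"x":0.007,"y":0,"z":0.541,"wx":0,"wy":0,"wz":0}]'

```text
t: 21.15
eef_pos: [0.631, -0.0923, 0.1281]
tool_rot: [-0.001, 0.724, 0.69, 0.001]
contact_force: [-0.3, -0.1, -2.0]
gripper_width: 0.378
```

Emit:
jog_arm --plan '[{"x":0,"y":0,"z":0,"wx":0,"wy":0,"wz":0},{"x":0,"y":0,"z":0,"wx":0,"wy":0,"wz":0},{"x":0,"y":0,"z":0,"wx":0,"wy":0,"wz":0},{"x":0,"y":0,"z":0,"wx":0,"wy":0,"wz":0},{"x":0,"y":0,"z":0,"wx":0,"wy":0,"wz":0},{"x":0,"y":0,"z":0,"wx":0,"wy":0,"wz":0},{"x":0,"y":0,"z":0,"wx":0,"wy":0,"wz":0},{"x":0,"y":0,"z":0,"wx":0,"wy":0,"wz":0},{"x":0,"y":0,"z":0,"wx":0,"wy":0,"wz":0},{"x":0,"y":0,"z":0,"wx":0,"wy":0,"wz":0}]' --hand 1

```text
t: 21.98
eef_pos: [0.6309, -0.0923, 0.1281]
tool_rot: [-0.001, 0.724, 0.69, 0.001]
contact_force: [-0.1, -0.0, -0.4]
gripper_width: 0.997
```

Emit:
jog_arm --plan '[{"x":0,"y":0,"z":-0.1,"wx":0,"wy":0,"wz":0},{"x":0,"y":0,"z":-0.25,"wx":0,"wy":0,"wz":0},{"x":0,"y":0,"z":-0.42,"wx":0,"wy":0,"wz":0},{"x":0,"y":0,"z":-0.6,"wx":0,"wy":0,"wz":0},{"x":0,"y":-0.2,"z":-0.6,"wx":0,"wy":0,"wz":0},{"x":0,"y":-0.4,"z":-0.6,"wx":0,"wy":0,"wz":0},{"x":-0.2,"y":-0.6,"z":-0.6,"wx":0,"wy":0,"wz":0},{"x":-0.4,"y":-0.8,"z":-0.6,"wx":0,"wy":0,"wz":0},{"x":-0.6,"y":-0.9,"z":-0.6,"wx":0,"wy":0,"wz":0},{"x":-0.8,"y":-0.95,"z":-0.6,"wx":0,"wy":0,"wz":0},{"x":-0.95,"y":-0.95,"z":-0.6,"wx":0,"wy":0,"wz":0},{"x":-0.95,"y":-0.95,"z":-0.6,"wx":0,"wy":0,"wz":0}]'

```text
t: 22.98
eef_pos: [0.429, -0.2782, 0.2483]
tool_rot: [0.0, 0.726, 0.688, 0.001]
contact_force: [-0.8, 0.1, 0.8]
gripper_width: 0.998
```

```bash
python3 - <<'E'
from h import *
a=cams.read_camera('side')[100:310,140:400,::-1]
b=cams.read_camera('top'); cv2.imwrite('pics/top5.png',b[:,:,::-1]); 
print(monitor.get_obs()['t'])
fx,fy,th=.6334,-.0499,-.0385
for n in('top','side'):
  for k,z in dict(bottle_mid=.086,jar_mid=.0435,tumbler_mid=.051,mortar_mid=.0385).items():
    for r in finder.place_of(n,k)[:3]:
        p=unproj(n,r['location'],z)[0][:2]-[fx,fy]; c,s=np.cos(th),np.sin(th)
        print(n,k,round(r['confidence'],2),'tray',np.round([c*p[0]+s*p[1],-s*p[0]+c*p[1]],3))
b=cv2.resize(b[90:200,190:430,::-1],None,fx=3.2,fy=3.2); a=cv2.resize(a,None,fx=1.1,fy=1.1)
cv2.imwrite('pics/fin_top.png',b); cv2.imwrite('pics/fin_side.png',cv2.resize(a,None,fx=2,fy=2))
E
```

```text
23.0833
top bottle_mid 0.92 tray [-0.005 -0.045]
top jar_mid 0.95 tray [-0.     0.045]
top tumbler_mid 0.57 tray [0.002 0.133]
top mortar_mid 0.86 tray [ 0.004 -0.137]
top mortar_mid 0.76 tray [-0.071  0.304]
top mortar_mid 0.72 tray [-0.31   0.259]
side bottle_mid 0.97 tray [ 0.    -0.056]
side jar_mid 0.83 tray [0.001 0.045]
side tumbler_mid 0.77 tray [0.005 0.143]
side mortar_mid 0.88 tray [-0.003 -0.141]
side mortar_mid 0.78 tray [-0.07   0.312]
side mortar_mid 0.73 tray [-0.304  0.272]
```

View pics/fin_top.png

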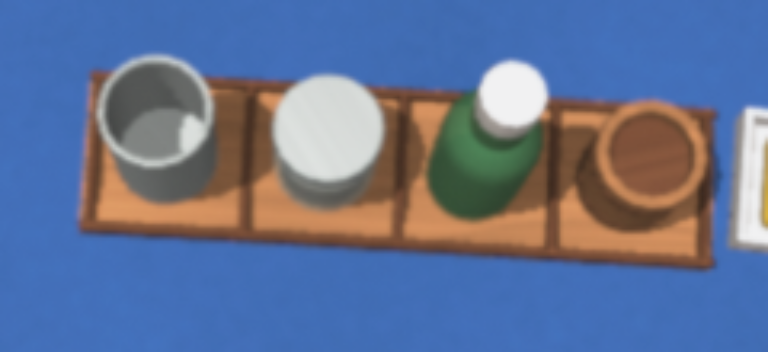

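View pics/fin_side.png

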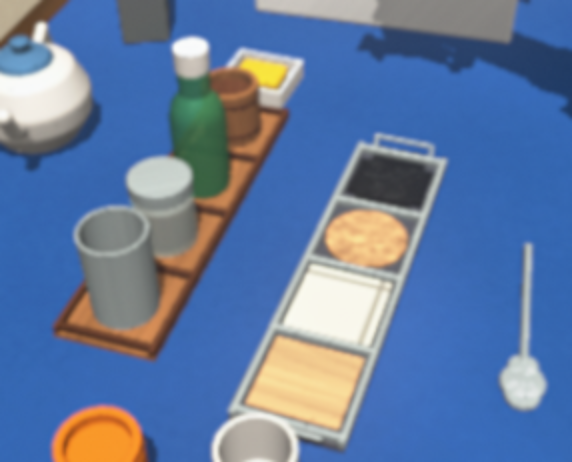

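```bash
python3 -c "
from h import *
fx,fy,th=.6334,-.0499,-.0385;c,s=np.cos(th),np.sin(th)
for n,q,z in (('tumbler',(156,110),.096),('jar',(329,127),.081),('bottle',(513,95),.166),('mortar',(652,156),.071)):
    p=unproj('top',[(q[0]/3.2+189.5,q[1]/3.2+89.5)],z)[0][:2]-[fx,fy]; print(n,np.round([c*p[0]+s*p[1],-s*p[0]+c*p[1]],3))
print(bot.hand_in())"
```

```text
tumbler [-0.     0.136]
jar [0.    0.044]
bottle [-0.003 -0.043]
mortar [-0.002 -0.134]
the job is handed in; nothing more can be done
None
```

All four things are in the wooden rack in reverse order. From the left they stand tumbler, jar, bottle, mortar; in the drainer they ran mortar, bottle, jar, tumbler. I handed the job in at about 23 s of the 109 s allowed, and the hand-in gave no verdict.

- **Position:** in the last top picture, each top centre measured within about 3 mm of its bay centre. The top-camera network agreed within 5 mm.
- **Disagreement:** the side-camera network put the bottle 11 mm and the tumbler 8 mm off along the row. Both are still inside the 15 mm limit, and I trusted the top view instead.
- **Upright and clear:** the last pictures show all four standing upright and the gripper withdrawn from them. No force I read came close to a limit.
- **Not measured:** I took heights and tilt from the grasp heights and the pictures.

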